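# Stack sawn boards on spacer sticks to dry

### The job

Build the drying stack on the rack: lay the long board lengthwise across the rack's two bearers, then the two spacer sticks crosswise on it, one directly above each bearer, then the short board on the sticks in line with the long one, and finally stand the steel weight, knob up, on the middle of the short board. Centre everything on the rack and square it by eye, and do not disturb the glue pot, the screwdriver or the tape measure.

Things in the scene. Friction and masses are not known exactly. Their poses are not given: they have to be found in the camera images.
- rack: Drying rack, fixed: two parallel dark wooden bearers, 24 mm wide, 130 mm long (along the rack's y) and 18 mm high, centre lines 100 mm apart (x = -50 and +50 mm), joined at table level by a lath 24 mm wide, 8 mm high along the rack's x. Origin on the table at its centre; x runs from one bearer to the other, z up. Boards go along its x axis, sticks along its y axis.
- long_board: The longer of two brown wooden boards, 200 x 60 x 18 mm, about 0.14 kg: loose, origin at the centre of its underside, its x axis along its length, y across it, z up. Lies flat on the table at the start.
- short_board: The shorter of the two brown wooden boards, 150 x 60 x 18 mm, about 0.1 kg: loose, origin at the centre of its underside, its x axis along its length, y across it, z up. Lies flat on the table at the start.
- stick_a: Pale wooden spacer stick, 110 x 20 x 14 mm, about 0.02 kg, 20 mm wide face down: loose, origin at the centre of its underside, its x axis along its length, y across it, z up. Identical to stick_b; either may go over either bearer.
- stick_b: Pale wooden spacer stick, 110 x 20 x 14 mm, about 0.02 kg, 20 mm wide face down: loose, origin at the centre of its underside, its x axis along its length, y across it, z up. Identical to stick_a.
- weight: Dark steel weight, round, loose, 0.5 to 0.8 kg: a disc 56 mm across and 34 mm high with a cylindrical knob 24 mm across on top, the knob's grip from 36 to 60 mm above the underside (60 mm is the total height). Origin at the centre of its underside, z up along its axis.
- glue_pot: Bystander: white ceramic pot, open, 70 mm across and 60 mm high. Origin at the centre of its underside. Leave it alone.
- tape: Bystander: yellow tape measure lying flat, about 65 mm across, 26 mm high. Origin at its underside. Leave it alone.
- screwdriver: Bystander: screwdriver lying on the table beyond the work, about 200 mm long, its x axis along it. Leave it alone.
Things that resemble listed ones, but are neither listed nor needed, are in the scene too. Leave any yellow look-alike of the stick_a alone.

How it is judged:
By the outcome, as a careful person would: the job done as asked, in the order asked, and still so for the second after the job is handed in, with the robot touching nothing.
It also fails if it takes over 131 s, if anything falls off the work surface, if the arm or the gripper's body presses on something with over 40 N, if the wrist force passes 120 N, or if a joint passes its speed limit or range.

### The arm

A 6-joint arm with a two-finger parallel gripper is mounted at the origin on the work surface. World frame = base frame: x ahead of the robot, y to its left, z up, the work surface at z = 0. Lengths are in m, angles in rad, forces in N, time in s.
With the tool pointing down it reaches from about 0.25 to 0.725 m from the base axis. Payload 4 kg.
Tool frame: the origin (TCP) lies on the centre line of the jaws, within the pads' length; the fingertips stand 22 mm ahead of it and the grasp point (between the pads) lies 3 mm ahead of it; z points along the fingers, y is the line along which they close (so a half turn about z gives the same grasp; the last joint's range is limited). The gripper opens to 85 mm and grips with 20 to 120 N. Pads are 22 mm wide; open, the fingers measure 114 mm over their backs; the gripper's body (76 mm by 85 mm) begins 54 mm behind the grasp point. The pads swing forward as they close: fully open they stand 13 mm farther back than shut.
Start: joints at [1.319, 0.241, 0.005, 1.335, 0, 1.571], TCP at [0.125, 0.484, 0.253] pointing down, gripper open.
Joint ranges: [-2.72, 2.72], [-1.05, 1.87], [-1.09, 1.28], [-1.99, 2.15], [-1.42, 1.44], [-3.14, 3.14]. Speed limits (rad/s): [2.79, 2.79, 3.14, 3.14, 3.14, 3.14].

### API

Orientations are given as a unit quaternion [x, y, z, w].
In Python, from workcell import bot gives the robot as it stands.
- The arm moves only by the shell command python3 -m inch 'ROWS'. ROWS is JSON, one flat list of numbers, 7 for each row, row after row: the shift along the world's x, y, z in mm, then the turn, a rotation vector about the world's x, y, z in rad, then the opening in per cent of the stroke, from 0 (shut) to 100 (fully open). A call has 1 to 8 rows; each row is the pose to reach, as a shift and turn from the pose commanded when the call began; what a row does not reach only later rows make up. A row lasts 1/12 s, in which the tool goes at most 41.7 mm and 7.16 degrees, less where a joint would pass 70% of its speed; a pose out of reach is approached as far as the arm can. A call with a gripper value outside its range is refused whole. The fingers move at their own pace and stop on an object; the grip force is fixed at half the most. Time passes only in rows, so rows that repeat a pose let the fingers close. It gives the time, the measured TCP pose, the force, the opening and the grip force at its end, in the units of the state.
- bot.get_obs(): the state, without advancing time (a new reading comes with each control period).
- bot.camera(name): name is "side" or "top"; returns the picture (384x512x3 uint8, blue, green, red); there is no depth.
- bot.camera_info(name): a dict with "intrinsics" (3x3 intrinsics, pixels), "camera_from_world" (4x4, takes a point from world to camera coordinates). Camera axes: x right, y down, z forward; pixel columns grow to the right and rows downward; lengths in m; the calibration is good to about 2 mm. A picture is of the moment at which its call begins. camera_info takes no time and is no camera call.
- bot.job_done(): hands the job in; it is judged then, once.
Trained networks look in the newest picture that a camera, given by its name, has taken for a name from the list of things; names that differ only in an ending like _2 or _b are one class to them, and where a whole thing is asked for, a point or a joint stands for the part that bears it (a point fixed in the world has none). Each returns a list of dicts, best first, with "confidence" (0 to 1); they miss things now and then, are a little off and sometimes report something else, mostly with a low value. They report only what shows in the picture. A call takes as long as a camera call. They do not tell look-alikes from the thing itself.
- bot.silhouettes(camera, target): "mask" (384x512 bool, what is visible of it) and "uv" ([column, row] in pixels, amid what is visible of it).
- bot.spot_point(camera, target): "uv" ([column, row] in pixels: a listed point, or the origin of a listed thing).
The state is a dict: "clock": time; "joint_pos": joint angles; "joint_vel": joint speeds; "tau": joint torques, N m; "eef_pos": TCP position; "tool_rot": TCP orientation; "ft_force": force on the tool from outside, world axes, zero at the start; "ft_torque": the same for the moment, N m; "grip_width": finger opening in m; "grasp_force": force on a finger pad.
Only numpy, scipy, OpenCV 4.12 (cv2) and the standard library are available. Lean on these libraries where they do the work, as an engineer would, in place of code of your own. Each camera call takes 0.05 s, during which the arm holds its last target. There are 200 camera calls.

## Working session

There is one attempt and no reset: what is moved stays moved. The work goes in short steps, Python scripts to look and compute and a shell command to move; the robot and the scene stay as the last step left them, time stands still between calls to the robot, and variables do not carry over. Pictures are saved under pics/ and viewed, at most 14 in all, crops included, and the job is handed in when it is done.

```bash
mkdir -p pics; ls; cat > h.py <<'E'
import numpy as np, cv2
from workcell import bot
def px2w(cam,uv,z):
    i=bot.camera_info(cam);K=np.array(i["intrinsics"]);T=np.array(i["camera_from_world"])
    R,t=T[:3,:3],T[:3,3]; d=R.T@np.linalg.solve(K,[uv[0],uv[1],1.]); c=-R.T@t
    return (c+d*(z-c[2])/d[2])
def w2px(cam,p):
    i=bot.camera_info(cam);K=np.array(i["intrinsics"]);T=np.array(i["camera_from_world"])
    q=K@(T[:3,:3]@np.array(p)+T[:3,3]); return q[:2]/q[2]
def rect(cam,mask,z):
    c,_=cv2.findContours(mask.astype(np.uint8),cv2.RETR_EXTERNAL,cv2.CHAIN_APPROX_NONE)
    c=max(c,key=cv2.contourArea)[:,0]
    w=np.array([px2w(cam,p,z)[:2] for p in c])*1000
    r=cv2.minAreaRect(w.astype(np.float32)); b=cv2.boxPoints(r)
    e=[b[1]-b[0],b[2]-b[1]]; e=max(e,key=np.linalg.norm)
    return np.round(r[0],1),np.round(sorted(r[1]),1),round(np.degrees(np.arctan2(e[1],e[0]))%180,1)
E
python3 - <<'E'
from h import *
for n in("top","side"):
    cv2.imwrite(f"pics/{n}0.png",bot.camera(n))
    print(n,-np.array(bot.camera_info(n)["camera_from_world"])[:3,:3].T@np.array(bot.camera_info(n)["camera_from_world"])[:3,3])
H=dict(rack=.018,long_board=.018,short_board=.018,stick_a=.014,weight=.034,glue_pot=.06,tape=.026,screwdriver=.01)
for k,z in H.items():
    for s in bot.silhouettes("top",k): print(k,round(s["confidence"],2),np.round(s["uv"]),s["mask"].sum(),rect("top",s["mask"],z) if s["mask"].sum()>20 else "")
o=bot.get_obs();print(o["clock"],o["eef_pos"],o["tool_rot"],o["grip_width"])
E
```

```text
pics
top [ 0.35830869 -0.04313865  1.37151105]
side [ 0.15471179 -0.68242504  0.81908997]
rack 0.8 [228. 165.] 1006 (array([568.3,   6.9]), array([124.8, 127.8]), np.float32(102.5))
long_board 0.83 [311. 166.] 1527 (array([ 572.8, -238.4]), array([ 63.5, 201.5]), np.float32(172.1))
long_board 0.74 [149. 162.] 1143 (array([580.8, 226.5]), array([ 62.8, 152.1]), np.float32(5.3))
short_board 0.93 [148. 166.] 1221 (array([578.8, 227. ]), array([ 68. , 155.5]), np.float32(6.3))
short_board 0.39 [187. 213.] 306 (array([430.7, 109. ]), array([ 23.1, 108.1]), np.float32(154.3))
stick_a 0.85 [288. 261.] 302 (array([ 304.5, -170. ]), array([ 22.6, 106.4]), np.float32(138.8))
stick_a 0.81 [271. 214.] 264 (array([ 440.5, -116. ]), array([ 20. , 109.1]), np.float32(23.8))
stick_a 0.77 [188. 216.] 333 (array([430.5, 109.9]), array([ 26.3, 112.2]), np.float32(155.2))
stick_a 0.52 [119. 283.] 366 (array([235.3, 301.9]), array([ 27.8, 111.1]), np.float32(157.7))
weight 0.82 [100. 210.] 384 (array([428.2, 356.3]), array([52.4, 63.7]), np.float32(91.2))
glue_pot 0.91 [381. 209.] 551 (array([ 446.8, -410.8]), array([68.1, 72.1]), np.float32(135.2))
glue_pot 0.48 [270. 212.] 227 (array([ 438.5, -113.6]), array([ 18.2, 101.9]), np.float32(22.6))
tape 0.79 [188.  94.] 402 (array([763.2, 122.5]), array([60.8, 67.2]), np.float32(45.9))
screwdriver 0.54 [272.  80.] 372 (array([ 799.7, -128.1]), array([ 26. , 166.5]), np.float32(0.7))
0.5 [0.12456754 0.48420539 0.25328174] [ 1.25554240e-01  9.92086756e-01 -3.94762009e-05 -6.25923326e-06] 0.08563011287572328
```

View pics/top0.png

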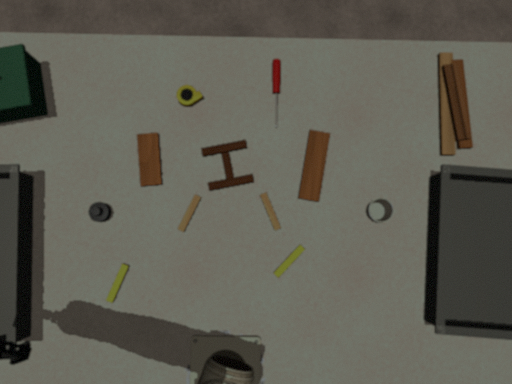

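View pics/side0.png

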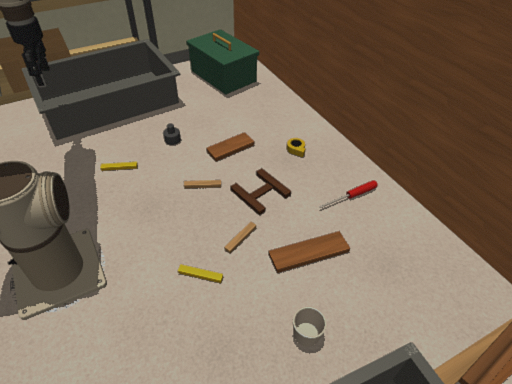

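The top view shows the rack at (228,165), the short board at (149,159) and the long board at (313,166). The pale sticks are at (190,212) and (270,211), with yellow decoys at (118,282) and (289,261). The weight is at (100,212). Next I'll refine these by fitting box models in both cameras.

```bash
cat >> h.py <<'E'
from scipy.optimize import least_squares
def box(lx,ly,z0,z1,cx=0,cy=0): return np.array([[cx+a*lx/2,cy+b*ly/2,z] for a in(-1,1) for b in(-1,1) for z in(z0,z1)])
def cyl(r,z0,z1): return np.array([[r*np.cos(t),r*np.sin(t),z] for t in np.linspace(0,2*np.pi,32) for z in(z0,z1)])
M=dict(rack=[box(24,130,0,18,-50),box(24,130,0,18,50),box(100,24,0,8)],long_board=[box(200,60,0,18)],short_board=[box(150,60,0,18)],
 stick_a=[box(110,20,0,14)],weight=[cyl(28,0,34),cyl(8,34,36),cyl(12,36,60)])
def mom(m,s=1):
    q=cv2.moments(m.astype(np.uint8),True)
    a=.5*np.arctan2(2*q["mu11"],q["mu20"]-q["mu02"]); o=(s-1)/2
    return np.array([(q["m10"]/q["m00"]-o)/s,(q["m01"]/q["m00"]-o)/s,a])
def render(cam,parts,p,z0,s=8):
    i=bot.camera_info(cam);K=np.array(i["intrinsics"]);T=np.array(i["camera_from_world"])
    c,n=np.cos(p[2]),np.sin(p[2]); m=np.zeros((384*s,512*s),np.uint8)
    for b in parts:
        w=np.c_[c*b[:,0]-n*b[:,1]+p[0],n*b[:,0]+c*b[:,1]+p[1],b[:,2]+z0]/1000
        q=(w@T[:3,:3].T+T[:3,3])@K.T; q=q[:,:2]/q[:,2:]
        cv2.fillConvexPoly(m,cv2.convexHull(np.int32(np.round(((q+.5)*s-.5)*16))),1,shift=4)
    return m
def seg(cam,img,mask,mode):
    roi=cv2.dilate(mask.astype(np.uint8),np.ones((7,7)))>0
    if mode is None: return mask
    b=img.astype(np.float32); v=b.max(2)-b.min(2) if mode=="sat" else 255-b.max(2)
    v=v.clip(0,255).astype(np.uint8); t,_=cv2.threshold(v[roi],0,255,cv2.THRESH_OTSU)
    m=((v>t)&roi).astype(np.uint8); n,l,st,_=cv2.connectedComponentsWithStats(m)
    return l==1+np.argmax(st[1:,4])
def fit(name,obs,p0,z0=0,yaw=True):
    "obs: {cam: mask}; p0 mm,mm,rad"
    d=lambda a:(a+np.pi/2)%np.pi-np.pi/2
    def f(p):
        p=np.r_[p,p0[2]][:3]; r=[]
        for c,m in obs.items():
            e=mom(render(c,M[name],p,z0),8)-mom(m); r+=[*e[:2]]+([20*d(e[2])] if yaw else [])
        return r
    s=least_squares(f,p0[:3 if yaw else 2],diff_step=[.005,.01,.05][:3 if yaw else 2],x_scale=[100,100,1][:3 if yaw else 2])
    iou={c:round(float(((cv2.resize(render(c,M[name],np.r_[s.x,p0[2]][:3],z0).astype(np.float32),(512,384),interpolation=cv2.INTER_AREA)>.5)&m).sum()/m.sum()),2) for c,m in obs.items()}
    return np.round(s.x[:2],1),np.round(np.degrees(s.x[2]),1) if yaw else 0,np.round(s.fun,2),iou
def locate(name,p0,z0=0,mode="sat",yaw=True,cams=("top","side")):
    obs={}
    for c in cams:
        img=bot.camera(c); uv=w2px(c,[p0[0]/1e3,p0[1]/1e3,(z0+9)/1e3])
        L=[s for s in bot.silhouettes(c,name) if np.hypot(*(np.array(s["uv"])-uv))<15]
        if L: obs[c]=seg(c,img,min(L,key=lambda s:np.hypot(*(np.array(s["uv"])-uv)))["mask"],mode)
        else:print("no",name,c)
    for c in obs: print(name,c,*fit(name,{c:obs[c]},p0,z0,yaw))
    if len(obs)>1: print(name,"both",*fit(name,obs,p0,z0,yaw))
E
python3 - <<'E'
from h import *
r=np.radians
locate("rack",[570,7,r(12)]);locate("long_board",[573,-238,r(-8)]);locate("short_board",[580,227,r(5)])
locate("stick_a",[440,-115,r(23)]);locate("stick_a",[430,110,r(-25)])
locate("weight",[428,355,0],mode=None,yaw=False)
E
```

```text
rack top [568.1   5.7] 12.8 [-0.  0.  0.] {'top': 1.0}
rack side [536.9  -4.6] -71.2 [0.24 1.99 1.78] {'side': 0.63}
rack both [557.6   2.1] 6.3 [ 1.16  3.7   2.34  5.52 -1.92 -9.21] {'top': 0.68, 'side': 0.81}
long_board top [ 573.5 -240. ] -9.1 [-0. -0.  0.] {'top': 1.0}
long_board side [ 574.9 -236.2] -9.1 [-0. -0.  0.] {'side': 1.0}
long_board both [ 574.  -238.2] -9.2 [-0.64 -0.21  0.01  0.15  0.68 -0.  ] {'top': 1.0, 'side': 1.0}
short_board top [581.6 228.2] 6.2 [-0. -0.  0.] {'top': 1.0}
short_board side [584.2 235.4] 6.8 [-0.01 -0.    0.  ] {'side': 1.0}
short_board both [582.1 229.8] 6.4 [-0.56 -0.19 -0.05  0.19  1.14  0.07] {'top': 1.0, 'side': 1.0}
stick_a top [ 441.4 -117.4] 23.6 [-0.  0. -0.] {'top': 1.0}
stick_a side [ 440.8 -114.5] 23.2 [-0.    0.01  0.  ] {'side': 1.0}
stick_a both [ 441.  -116.2] 23.4 [-0.43  0.13  0.05  0.35  0.42 -0.07] {'top': 1.0, 'side': 1.0}
stick_a top [431.5 110.4] -24.9 [0.01 0.01 0.01] {'top': 1.0}
stick_a side [433.5 115.3] -24.9 [-0. -0. -0.] {'side': 1.0}
stick_a both [432.1 111.9] -24.9 [-0.51 -0.23  0.01  0.04  0.86 -0.02] {'top': 0.95, 'side': 1.0}
weight top [429.6 359.5] 0 [ 0. -0.] {'top': 0.98}
weight side [428.2 359.4] 0 [0. 0.] {'side': 0.99}
weight both [429.  359.5] 0 [-0.03  0.21  0.23 -0.09] {'top': 0.97, 'side': 0.99}
```

```bash
python3 -m inch '[450,-722,0,0,0,0.091,100,450,-722,0,0,0,0.091,100,450,-722,0,0,0,0.091,100,450,-722,0,0,0,0.091,100,450,-722,0,0,0,0.091,100,450,-722,0,0,0,0.091,100,450,-722,0,0,0,0.091,100,450,-722,0,0,0,0.091,100]'
```

```text
clock: 2.37
eef_pos: [0.3014, 0.1996, 0.2536]
tool_rot: [0.08, 0.997, 0.0, 0.001]
ft_force: [1.5, 0.2, 0.0]
grip_width: 0.0854
grasp_force: 0.0
```

```bash
cat >> h.py <<'E'
def st(t=None):
    from scipy.spatial.transform import Rotation as R
    o=bot.get_obs(); m=R.from_quat(o["tool_rot"]).as_matrix(); yaw=np.degrees(np.arctan2(m[1,1],m[0,1]))
    p=np.array(o["eef_pos"])*1e3
    print("t",round(o["clock"],2),"tcp",p.round(1),"jawyaw",round(yaw,1),"tilt",m[:2,2].round(3),"w",round(o["grip_width"]*1e3,1),"gf",round(float(o["grasp_force"]),1),"F",np.round(o["ft_force"],1),"j",np.round(o["joint_pos"],2))
    if t is not None: print("shift",(np.array(t[:3])-p).round(1),"turn",round(float(np.radians((t[3]-yaw+90)%180-90)),3))
E
python3 -c "
from h import *
st([574,-238,60,80.8])
# rack side fit, yaw fixed
M['rack']
img=bot.camera('side');L=bot.silhouettes('side','rack');print(len(L))
m=seg('side',img,L[0]['mask'],'sat')
print(fit('rack',{'side':m},[568,6,np.radians(12.8)],0,False))
"
```

```text
t 2.37 tcp [301.4 199.6 253.6] jawyaw 80.8 tilt [0.001 0.001] w 85.4 gf 0.0 F [1.5 0.2 0. ] j [ 0.59 -0.04 -0.31  1.3  -0.    0.75]
shift [ 272.6 -437.6 -193.6] turn -0.001
3
(array([ 840.3, -123. ]), 0, array([-0.02, -0.01]), {'side': 0.94})
```

```bash
python3 -m inch '[273,-438,0,0,0,0,100,273,-438,0,0,0,0,100,273,-438,0,0,0,0,100,273,-438,0,0,0,0,100,273,-438,0,0,0,0,100,273,-438,0,0,0,0,100,273,-438,0,0,0,0,100,273,-438,0,0,0,0,100]'; python3 -m inch '[20,-180,0,0,0,0,100,20,-180,0,0,0,0,100,0,0,0,0,0,0,100]' >/dev/null; python3 -c "
from h import *
st([574,-238,60,80.8])"
```

```text
clock: 3.13
eef_pos: [0.4782, -0.0826, 0.2534]
tool_rot: [0.08, 0.997, 0.0, 0.0]
ft_force: [0.9, 0.1, 0.4]
grip_width: 0.0852
grasp_force: 0.0
t 3.38 tcp [ 481.6 -143.   251.6] jawyaw 78.9 tilt [-0.    -0.008] w 85.2 gf 0.0 F [2.6 0.5 0.2] j [-0.28  0.24  0.01  1.33 -0.01 -0.09]
shift [  92.4  -95.  -191.6] turn 0.034
```

```bash
python3 -m inch '[92,-95,-100,0,0,0.034,100,92,-95,-100,0,0,0.034,100,92,-95,-100,0,0,0.034,100,92,-95,-100,0,0,0.034,100,92,-95,-160,0,0,0.034,100,92,-95,-190,0,0,0.034,100,92,-95,-190,0,0,0.034,100,92,-95,-190,0,0,0.034,100]'; python3 -c "
from h import *
st([574,-238,27,80.8])
cv2.imwrite('pics/a.png',cv2.resize(bot.camera('side')[190:310,220:400],None,fx=4,fy=4))"
```

```text
clock: 4.05
eef_pos: [0.571, -0.2158, 0.0594]
tool_rot: [0.063, 0.998, 0.002, -0.005]
ft_force: [-0.3, 0.7, 0.1]
grip_width: 0.0853
grasp_force: 0.0
t 4.05 tcp [ 571.  -215.8   59.4] jawyaw 82.8 tilt [-0.009  0.004] w 85.3 gf 0.0 F [-0.3  0.7  0.1] j [-0.36  0.6   0.03  1.01  0.   -0.24]
shift [  3.  -22.2 -32.4] turn -0.035
```

View pics/a.png

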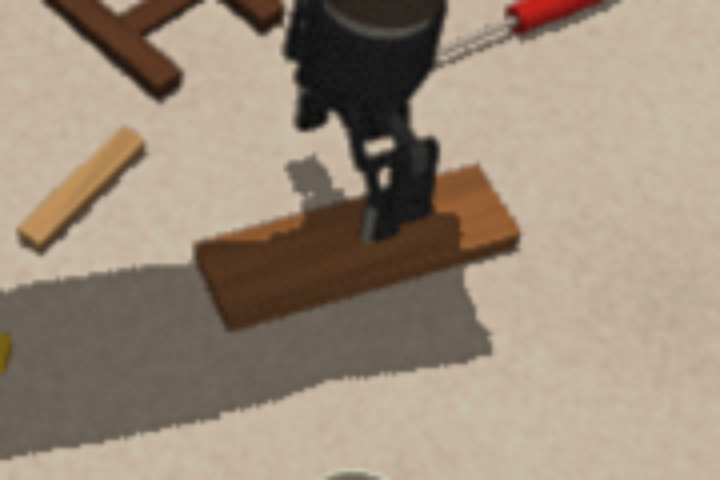

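The gripper hangs over the long board's middle and is still settling, so I'll let it settle and correct.

```bash
python3 -m inch '[0,0,0,0,0,0,100,0,0,0,0,0,0,100,0,0,0,0,0,0,100]'>/dev/null; python3 -c "
from h import *
st([574,-238,27,80.8])"
```

```text
t 4.35 tcp [ 575.9 -218.4   66.7] jawyaw 82.8 tilt [ 0.005 -0.002] w 85.2 gf 0.0 F [ 0.2 -0.   0.4] j [-0.36  0.6   0.04  1.01  0.   -0.24]
shift [ -1.9 -19.6 -39.7] turn -0.034
```

```bash
python3 -m inch '[-2,-20,-5,0,0,-0.034,100,-2,-20,-5,0,0,-0.034,100,-2,-20,-20,0,0,-0.034,100,-2,-20,-30,0,0,-0.034,100,-2,-20,-40,0,0,-0.034,100,-2,-20,-40,0,0,-0.034,100,-2,-20,-40,0,0,-0.034,100]'>/dev/null; python3 -c "
from h import *
st([574,-238,27,80.8])"
```

```text
t 4.93 tcp [ 571.2 -237.4   22.7] jawyaw 80.8 tilt [-0.002  0.001] w 85.2 gf 0.0 F [ 0.4 -0.   0.1] j [-0.39  0.65  0.02  0.93  0.   -0.23]
shift [ 2.8 -0.6  4.3] turn -0.0
```

```bash
python3 -m inch '[0,0,1,0,0,0,100,0,0,1,0,0,0,100,0,0,1,0,0,0,0,0,0,1,0,0,0,0,0,0,1,0,0,0,0,0,0,1,0,0,0,0,0,0,1,0,0,0,0,0,0,1,0,0,0,0]'>/dev/null; python3 -c "
from h import *
st([568,6,80,102.8])"
```

```text
t 5.6 tcp [ 572.5 -238.2   25.4] jawyaw 80.8 tilt [ 0.002 -0.001] w 58.1 gf 66.1 F [0.2 0.7 6.7] j [-0.39  0.65  0.02  0.94  0.   -0.23]
shift [ -4.5 244.2  54.6] turn 0.384
```

```bash
python3 -m inch '[0,0,30,0,0,0,0,0,0,60,0,0,0,0,-4,244,60,0,0,0.384,0,-4,244,60,0,0,0.384,0,-4,244,60,0,0,0.384,0,-4,244,60,0,0,0.384,0,-4,244,60,0,0,0.384,0,-4,244,60,0,0,0.384,0]'>/dev/null; python3 -m inch '[0,0,0,0,0,0,0,0,0,0,0,0,0,0,0,0,0,0,0,0,0]'>/dev/null;python3 -c "
from h import *
st([568,6,70,102.8])"
```

```text
t 6.52 tcp [567.4   6.1  83.8] jawyaw 102.8 tilt [-0.001 -0.001] w 58.1 gf 65.3 F [ 0.2  0.1 -1.3] j [ 0.01  0.5  -0.08  0.99 -0.   -0.21]
shift [  0.6  -0.1 -13.8] turn -0.001
```

```bash
python3 -m inch '[0,1,-20,0,0,0,0,0,1,-30,0,0,0,0,0,1,-36,0,0,0,0,0,1,-39,0,0,0,0,0,1,-40,0,0,0,0,0,1,-40,0,0,0,0,0,1,-40,0,0,0,0]'>/dev/null;python3 -c "
from h import *
st([568,7,43.4,102.8])
locate('long_board',[569,7,np.radians(12.8)],18)
cv2.imwrite('pics/b.png',cv2.resize(bot.camera('side')[130:250,180:360],None,fx=4,fy=4))"
```

```text
t 7.1 tcp [568.3   6.7  44.8] jawyaw 102.8 tilt [0.001 0.   ] w 58.2 gf 65.3 F [ 0.7 -0.1 -1.2] j [ 0.01  0.54 -0.12  0.9   0.   -0.21]
shift [-0.3  0.3 -1.4] turn 0.001
no long_board top
long_board side [511.8  15.6] 14.5 [-0. -0.  0.] {'side': 1.0}
```

View pics/b.png

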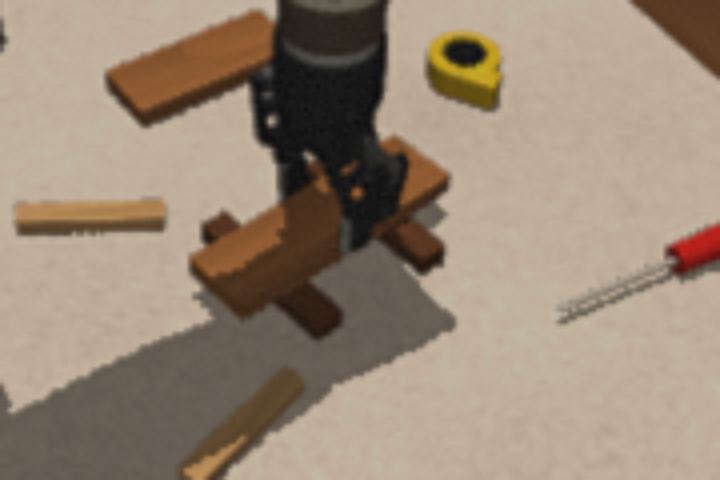

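The board is across the bearers, just above them. I'll lower it the last 1.5 mm, release, and lift, heading towards stick b at (441,-116).

```bash
python3 -m inch '[0,0,-1.5,0,0,0,0,0,0,-1.5,0,0,0,0,0,0,-1.5,0,0,0,100,0,0,-1.5,0,0,0,100,0,0,-1.5,0,0,0,100,0,0,-1.5,0,0,0,100,0,0,30,0,0,0,100,0,0,70,0,0,0,100]';python3 -c "
from h import *
st([441,-116,60,113.4])"
```

```text
clock: 8.02
eef_pos: [0.5644, 0.007, 0.111]
tool_rot: [-0.111, 0.994, 0.0, -0.005]
ft_force: [0.6, 0.3, 0.1]
grip_width: 0.0854
grasp_force: 0.0
t 8.02 tcp [564.4   7.  111. ] jawyaw 102.8 tilt [-0.01 -0.  ] w 85.4 gf 0.0 F [0.6 0.3 0.1] j [ 0.01  0.47 -0.05  1.06 -0.   -0.21]
shift [-123.4 -123.   -51. ] turn 0.185
```

```bash
python3 -m inch '[-126,-123,0,0,0,0.185,60,-126,-123,0,0,0,0.185,60,-126,-123,0,0,0,0.185,60,-126,-123,-20,0,0,0.185,60,-126,-123,-50,0,0,0.185,60,-126,-123,-54,0,0,0.185,60,-126,-123,-54,0,0,0.185,60,-126,-123,-54,0,0,0.185,60]'>/dev/null; python3 -c "
from h import *
locate('long_board',[569,7,np.radians(12.8)],18)
st([441,-116,27,113.4])
cv2.imwrite('pics/c.png',cv2.resize(bot.camera('side')[130:290,180:360],None,fx=3,fy=3))"
```

```text
long_board top [569.1   6. ] 12.9 [0. 0. 0.] {'top': 0.97}
long_board side [617.8  20. ] 16.6 [-0.    0.01 -0.01] {'side': 1.0}
long_board both [588.7   6. ] 12.4 [ 0.14 -6.92  0.18 -6.19  6.04  1.28] {'top': 0.85, 'side': 0.96}
t 8.88 tcp [ 443.8 -115.5   61.5] jawyaw 113.5 tilt [ 0.003 -0.001] w 51.0 gf 0.0 F [1.5 0.5 0.1] j [-0.25  0.34 -0.41  0.82  0.   -0.66]
shift [ -2.8  -0.5 -34.5] turn -0.002
```

View pics/c.png

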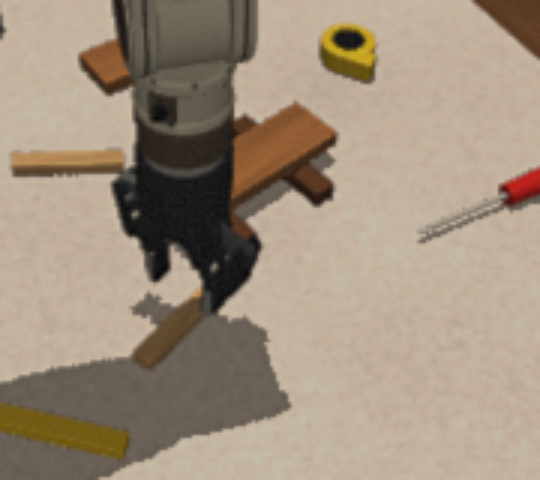

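The long board sits within 1 mm of the rack centre, as seen by the top camera. The fingers straddle the stick, so I'll go down and close.

```bash
python3 -m inch '[-3,-0.5,-15,0,0,0,60,-3,-0.5,-25,0,0,0,60,-3,-0.5,-33,0,0,0,60,-3,-0.5,-33,0,0,0,60,-3,-0.5,-33,0,0,0,35,-3,-0.5,-33,0,0,0,35,-3,-0.5,-33,0,0,0,35,-3,-0.5,-33,0,0,0,35]'; python3 -m inch '[0,0,0,0,0,0,0,0,0,0,0,0,0,0,0,0,0,0,0,0,0,0,0,0,0,0,0,0]'
```

```text
clock: 9.6
eef_pos: [0.4394, -0.1166, 0.0279]
tool_rot: [-0.203, 0.979, -0.0, 0.001]
ft_force: [0.4, 0.7, 0.4]
grip_width: 0.0298
grasp_force: 0.0
clock: 9.93
eef_pos: [0.4393, -0.1166, 0.028]
tool_rot: [-0.203, 0.979, -0.0, 0.001]
ft_force: [-0.7, 0.6, 4.9]
grip_width: 0.0184
grasp_force: 59.7
```

```bash
python3 -m inch '[0,0,30,0,0,0,0,30,30,90,0,0,0.2,0,178,133,90,0,0,1.386,0,178,133,90,0,0,1.386,0,178,133,90,0,0,1.386,0,178,133,90,0,0,1.386,0,178,133,90,0,0,1.386,0,178,133,90,0,0,1.386,0]'>/dev/null;python3 -c "
from h import *
st([617.7,16.4,110,12.8])"
```

```text
t 10.6 tcp [622.6  20.8 118.1] jawyaw 164.2 tilt [0.007 0.002] w 17.9 gf 59.1 F [ 0.9 -0.3  0.1] j [ 0.03  0.56  0.12  1.13  0.   -1.26]
shift [-4.9 -4.4 -8.1] turn 0.5
```

```bash
python3 -m inch '[0,0,-30,0,0,0.5,0,0,0,-30,0,0,0.5,0,0,0,-30,0,0,0.5,0,0,0,-30,0,0,0.5,0,0,0,-30,0,0,0.5,0,0,0,-40,0,0,0.5,0,0,0,-40,0,0,0.5,0,0,0,-40,0,0,0.5,0]'>/dev/null;python3 -c "
from h import *
st([617.7,16.4,64.5,12.8])"
```

```text
t 11.27 tcp [615.9  16.5  76.2] jawyaw -167.9 tilt [-0.002 -0.   ] w 17.6 gf 59.1 F [0.3 0.7 0.3] j [ 0.03  0.59  0.06  1.04 -0.   -1.75]
shift [  1.8  -0.1 -11.7] turn 0.013
```

```bash
python3 -m inch '[1,0,-8,0,0,0.013,0,1,0,-11,0,0,0.013,0,1,0,-12,0,0,0.013,0,1,0,-12,0,0,0.013,0,1,0,-12,0,0,0.013,0]'>/dev/null;python3 -c "
from h import *
st([617.7,16.4,64,12.8])
cv2.imwrite('pics/d.png',cv2.resize(bot.camera('side')[120:240,190:340],None,fx=4,fy=4))"
```

```text
t 11.68 tcp [617.8  16.5  65.2] jawyaw -167.1 tilt [-0. -0.] w 18.2 gf 59.1 F [-0.2 -0.1  0.1] j [ 0.03  0.6   0.05  1.02 -0.   -1.77]
shift [-0.1 -0.1 -1.2] turn -0.002
```

View pics/d.png

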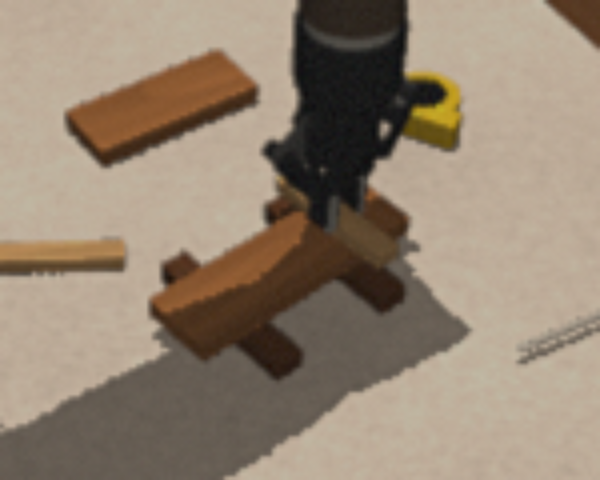

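The stick is directly above the far bearer. I'll lower 1.2 mm, release and lift.

```bash
python3 -m inch '[0,0,-1.2,0,0,0,0,0,0,-1.2,0,0,0,0,0,0,-1.2,0,0,0,55,0,0,-1.2,0,0,0,55,0,0,-1.2,0,0,0,55,0,0,-1.2,0,0,0,55,0,0,30,0,0,0,55,0,0,60,0,0,0,55]';python3 -c "
from h import *
st([432,112,60,65.1])"
```

```text
clock: 12.4
eef_pos: [0.6158, 0.0165, 0.1236]
tool_rot: [0.782, -0.623, -0.002, 0.002]
ft_force: [1.7, -0.4, 0.2]
grip_width: 0.0469
grasp_force: 0.0
t 12.4 tcp [615.8  16.5 123.6] jawyaw -167.1 tilt [-0.006 -0.   ] w 46.9 gf 0.0 F [ 1.7 -0.4  0.2] j [ 0.03  0.55  0.13  1.15  0.   -1.77]
shift [-183.8   95.5  -63.6] turn 0.911
```

```bash
python3 -m inch '[-186,95.5,0,0,0,0.911,55,-186,95.5,0,0,0,0.911,55,-186,95.5,0,0,0,0.911,55,-186,95.5,0,0,0,0.911,55,-186,95.5,0,0,0,0.911,55,-186,95.5,-50,0,0,0.911,55,-186,95.5,-62,0,0,0.911,55,-186,95.5,-62,0,0,0.911,55]'>/dev/null; python3 -m inch '[0,0,0,0,0,0,55,0,0,0,0,0,0,55]' >/dev/null; python3 -c "
from h import *
locate('stick_a',[617,18,np.radians(102.8)],36)
st([432,112,28,65.1])
cv2.imwrite('pics/e.png',cv2.resize(bot.camera('top')[130:260,140:270],None,fx=4,fy=4))"
```

```text
stick_a top [618.8  17.4] 103.7 [-0.  0.  0.] {'top': 0.73}
stick_a side [626.5  19.9] 107.7 [-0.04 -0.03  0.02] {'side': 0.89}
stick_a both [621.8  17.1] 105.6 [ 0.17 -1.07 -0.64 -0.96  1.07  0.69] {'top': 0.69, 'side': 0.82}
t 13.43 tcp [432.7 112.1  64. ] jawyaw -114.9 tilt [0.002 0.   ] w 47.2 gf 0.0 F [ 0.1 -0.6  0.2] j [ 0.25  0.32 -0.43  0.82  0.   -2.45]
shift [ -0.7  -0.1 -36. ] turn 0.001
```

View pics/e.png

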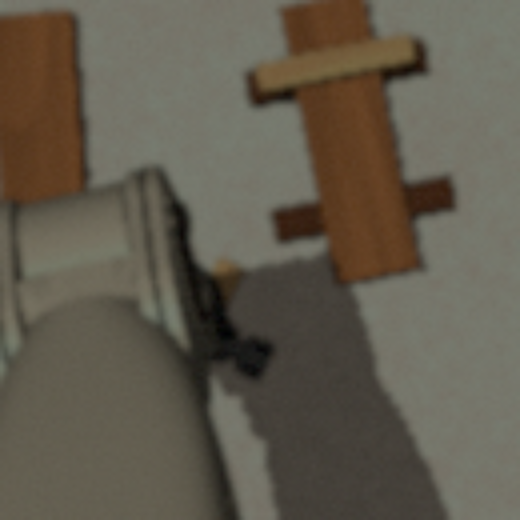

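The first stick lies over the far bearer, within about 2 mm. Next I'll grasp the second stick.

```bash
python3 -m inch '[-0.5,0,-20,0,0,0,55,-0.5,0,-32,0,0,0,55,-0.5,0,-36,0,0,0,55,-0.5,0,-36,0,0,0,35,-0.5,0,-36,0,0,0,35,-0.5,0,-36,0,0,0,0,-0.5,0,-36,0,0,0,0,-0.5,0,-36,0,0,0,0]'; python3 -m inch '[0,0,0,0,0,0,0,0,0,0,0,0,0,0,0,0,0,0,0,0,0]'>/dev/null; python3 -c "
from h import *
st([520.2,-4,118,12.8])"
```

```text
clock: 14.15
eef_pos: [0.4321, 0.1122, 0.0282]
tool_rot: [0.977, -0.216, 0.001, -0.0]
ft_force: [-0.1, -0.8, 4.8]
grip_width: 0.0178
grasp_force: 59.8
t 14.4 tcp [432.1 112.2  28.2] jawyaw -114.9 tilt [0.002 0.   ] w 18.0 gf 60.0 F [-1.1  0.1  5.3] j [ 0.25  0.38 -0.47  0.72 -0.   -2.45]
shift [  88.1 -116.2   89.8] turn -0.913
```

```bash
python3 -m inch '[0,0,40,0,0,0,0,0,0,80,0,0,0,0,88,-116,80,0,0,-0.913,0,88,-116,80,0,0,-0.913,0,88,-116,80,0,0,-0.913,0,88,-116,80,0,0,-0.913,0,88,-116,80,0,0,-0.913,0,88,-116,80,0,0,-0.913,0]'>/dev/null;python3 -m inch '[0,0,-20,0,0,-0.171,0,0,0,-30,0,0,-0.171,0,0,0,-38,0,0,-0.171,0,0,0,-38,0,0,-0.171,0,0,0,-38,0,0,-0.171,0,0,0,-38,0,0,-0.171,0]'>/dev/null;python3 -c "
from h import *
st([520,-4,64.2,12.8])"
```

```text
t 15.57 tcp [519.8  -3.9  69.9] jawyaw -167.6 tilt [0.001 0.   ] w 17.8 gf 59.3 F [-0.8 -0.9 -0.5] j [-0.01  0.43 -0.23  0.9   0.   -1.79]
shift [ 0.2 -0.1 -5.7] turn 0.007
```

```bash
python3 -m inch '[0,0,-3,0,0,0.007,0,0,0,-5.7,0,0,0.007,0,0,0,-5.7,0,0,0.007,0,0,0,-5.7,0,0,0.007,0,0,0,-5.7,0,0,0.007,55,0,0,-5.7,0,0,0.007,55,0,0,-5.7,0,0,0.007,55,0,0,-5.7,0,0,0.007,55]'; python3 -m inch '[0,0,30,0,0,0,55,0,0,60,0,0,0,55]'>/dev/null; python3 -c "
from h import *
st([582,230,60,96.4])"
```

```text
clock: 16.23
eef_pos: [0.5191, -0.004, 0.0634]
tool_rot: [0.781, -0.624, -0.0, 0.0]
ft_force: [0.4, 0.1, 0.7]
grip_width: 0.0469
grasp_force: 0.0
t 16.4 tcp [517.   -3.9 122.1] jawyaw -167.3 tilt [-0.006  0.   ] w 46.8 gf 0.0 F [ 1.8 -0.4 -0.5] j [-0.01  0.37 -0.17  1.04  0.   -1.8 ]
shift [ 65.  233.9 -62.1] turn 1.46
```

```bash
python3 -m inch '[64,234,0,0,0,-1.681,100,64,234,0,0,0,-1.681,100,64,234,0,0,0,-1.681,100,64,234,0,0,0,-1.681,100,64,234,0,0,0,-1.681,100,64,234,0,0,0,-1.681,100,64,234,0,0,0,-1.681,100,64,234,0,0,0,-1.681,100]'>/dev/null;python3 -c "
from h import *
st([582,230,60,96.4])
cv2.imwrite('pics/f.png',cv2.resize(bot.camera('side')[120:240,190:340],None,fx=4,fy=4))
for s in bot.silhouettes('top','stick_a'):
    if s['mask'].sum()>50: print(round(s['confidence'],2),rect('top',s['mask'],.05))"
```

```text
t 17.07 tcp [583.4 233.5 122.8] jawyaw 137.2 tilt [-0.  0.] w 85.4 gf 0.0 F [-0.4  0.3 -0.3] j [ 0.38  0.57  0.16  1.16  0.   -0.44]
shift [ -1.4  -3.5 -62.8] turn -0.712
0.84 (array([618.8,  16.4]), array([ 25.9, 110.6]), np.float32(102.2))
0.52 (array([239.1, 292.4]), array([ 22.7, 106.9]), np.float32(157.9))
```

View pics/f.png

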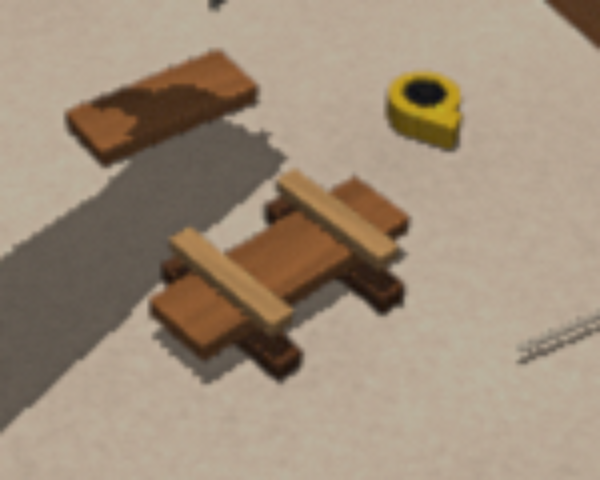

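Both sticks sit square over their bearers. On to the short board.

```bash
python3 -m inch '[0,0,0,0,0,-0.712,100,0,0,0,0,0,-0.712,100,0,0,-20,0,0,-0.712,100,0,0,-40,0,0,-0.712,100,0,0,-60,0,0,-0.712,100,0,0,-60,0,0,-0.712,100,0,0,-60,0,0,-0.712,100,0,0,-60,0,0,-0.712,100]'>/dev/null;python3 -c "
from h import *
st([582,230,26,96.4])"
```

```text
t 17.83 tcp [583.4 229.4  63.6] jawyaw 96.7 tilt [-0. -0.] w 85.5 gf 0.0 F [0.3 0.4 0.6] j [ 0.37  0.62  0.08  1.03 -0.    0.26]
shift [ -1.4   0.6 -37.6] turn -0.005
```

```bash
python3 -m inch '[-1,0,-20,0,0,-0.005,100,-1,0,-32,0,0,-0.005,100,-1,0,-37,0,0,-0.005,100,-1,0,-37,0,0,-0.005,100,-1,0,-37,0,0,-0.005,0,-1,0,-37,0,0,-0.005,0,-1,0,-37,0,0,-0.005,0,-1,0,-37,0,0,-0.005,0]';python3 -m inch '[0,0,0,0,0,0,0,0,0,0,0,0,0,0]'>/dev/null; python3 -c "
from h import *
st([568.5,7,120,102.8])"
```

```text
clock: 18.5
eef_pos: [0.5834, 0.2305, 0.0281]
tool_rot: [-0.054, 0.999, 0.0, 0.001]
ft_force: [0.1, 0.6, 3.9]
grip_width: 0.0576
grasp_force: 64.6
t 18.67 tcp [583.4 230.5  28.1] jawyaw 96.2 tilt [0.003 0.001] w 57.9 gf 64.8 F [-0.6  0.7  5.4] j [ 0.38  0.66  0.04  0.95 -0.    0.27]
shift [ -14.9 -223.5   91.9] turn 0.115
```

```bash
python3 -m inch '[0,0,40,0,0,0,0,0,0,80,0,0,0,0,-14,-223,85,0,0,0.115,0,-14,-223,85,0,0,0.115,0,-14,-223,85,0,0,0.115,0,-14,-223,85,0,0,0.115,0,-14,-223,85,0,0,0.115,0,-14,-223,85,0,0,0.115,0]'>/dev/null;python3 -m inch '[0,0,0,0,0,0,0,0,0,-20,0,0,0,0,0,0,-27,0,0,0,0,0,0,-30,0,0,0,0,0,0,-30,0,0,0,0,0,0,-30,0,0,0,0]'>/dev/null; python3 -c "
from h import *
st([569.8,7.3,78.1,102.8])"
```

```text
t 19.83 tcp [568.3   8.   81.5] jawyaw 102.9 tilt [-0.001  0.   ] w 58.1 gf 64.9 F [ 0.1  0.3 -0.7] j [ 0.01  0.5  -0.08  0.99  0.   -0.21]
shift [ 1.5 -0.7 -3.4] turn -0.001
```

```bash
python3 -m inch '[1,-0.5,-2,0,0,0,0,1,-0.5,-3,0,0,0,0,1,-0.5,-3,0,0,0,0,1,-0.5,-3,0,0,0,0]'; python3 -m inch '[0,0,-0.5,0,0,0,0,0,0,-0.5,0,0,0,100,0,0,-0.5,0,0,0,100,0,0,-0.5,0,0,0,100,0,0,-0.5,0,0,0,100,0,0,30,0,0,0,100,0,0,70,0,0,0,100]';python3 -c "
from h import *
st([429,359.5,150,102.8])"
```

```text
clock: 20.17
eef_pos: [0.5695, 0.0067, 0.0789]
tool_rot: [-0.111, 0.994, -0.0, 0.0]
ft_force: [-0.3, 1.2, -1.5]
grip_width: 0.0577
grasp_force: 64.9
clock: 20.75
eef_pos: [0.5661, 0.0065, 0.1454]
tool_rot: [-0.111, 0.994, 0.0, -0.005]
ft_force: [0.6, 0.8, 0.8]
grip_width: 0.0854
grasp_force: 0.0
t 20.75 tcp [566.1   6.5 145.4] jawyaw 102.8 tilt [-0.01 -0.  ] w 85.4 gf 0.0 F [0.6 0.8 0.8] j [ 0.01  0.44  0.01  1.14  0.   -0.21]
shift [-137.1  353.     4.6] turn 0.0
```

```bash
python3 -m inch '[-140,353,0,0,0,0,60,-140,353,0,0,0,0,60,-140,353,0,0,0,0,60,-140,353,0,0,0,0,60,-140,353,0,0,0,0,60,-140,353,0,0,0,0,60,-140,353,0,0,0,0,60,-140,353,0,0,0,0,60]'>/dev/null;python3 -m inch '[-20,60,0,0,0,0,60,-20,60,0,0,0,0,60]'>/dev/null; python3 -m inch '[0,0,0,0,0,0,60,0,0,0,0,0,0,60,0,0,0,0,0,0,60]'>/dev/null; python3 -c "
from h import *
st([429,359.5,90,102.8])
locate('short_board',[569,7,np.radians(12.8)],50)
cv2.imwrite('pics/g.png',cv2.resize(bot.camera('side')[80:240,130:340],None,fx=3.5,fy=3.5))"
```

```text
t 21.83 tcp [426.3 375.8 148.4] jawyaw 102.8 tilt [-0.    -0.001] w 51.2 gf 0.0 F [-0.8  0.3  0.5] j [ 0.72  0.44  0.01  1.14 -0.    0.5 ]
shift [  2.7 -16.3 -58.4] turn 0.0
short_board top [566.9   5.2] 12.9 [ 0. -0.  0.] {'top': 0.83}
short_board side [572.2  10.6] 6.4 [ 0.   -0.01  0.  ] {'side': 0.95}
short_board both [568.9   6.7] 10.1 [-0.57 -0.74  1.01 -0.35  1.25 -1.04] {'top': 0.82, 'side': 0.93}
```

View pics/g.png

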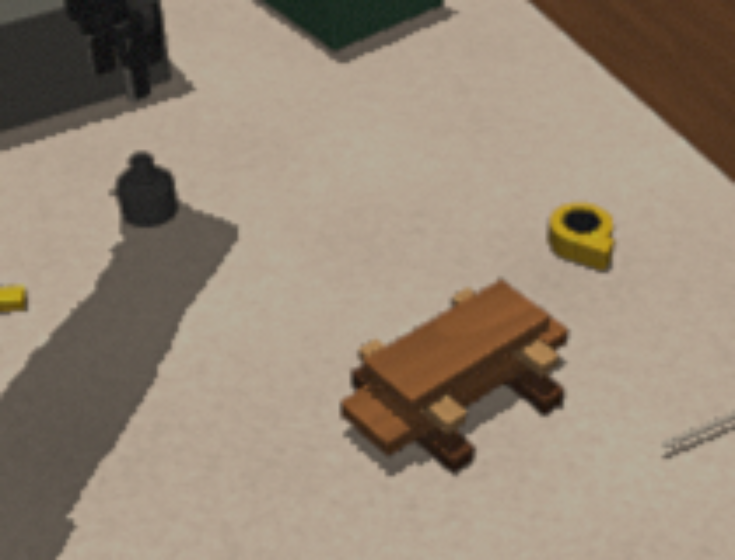

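The stack looks square. Next I'll grip the weight by its knob.

```bash
python3 -m inch '[3,-16.5,0,0,0,0,60,3,-16.5,-30,0,0,0,60,3,-16.5,-50,0,0,0,60,3,-16.5,-50,0,0,0,60,3,-16.5,-50,0,0,0,60,3,-16.5,-50,0,0,0,60]'>/dev/null; python3 -c "
from h import *
st([429,359.5,61,102.8])
cv2.imwrite('pics/k.png',cv2.resize(bot.camera('side')[70:160,130:230],None,fx=6,fy=6))"
```

```text
t 22.58 tcp [430.2 360.1  99.6] jawyaw 102.7 tilt [0.001 0.001] w 51.1 gf 0.0 F [0.4 0.7 0.8] j [ 0.7   0.47 -0.08  1.02  0.    0.47]
shift [ -1.2  -0.6 -38.6] turn 0.001
```

View pics/k.png

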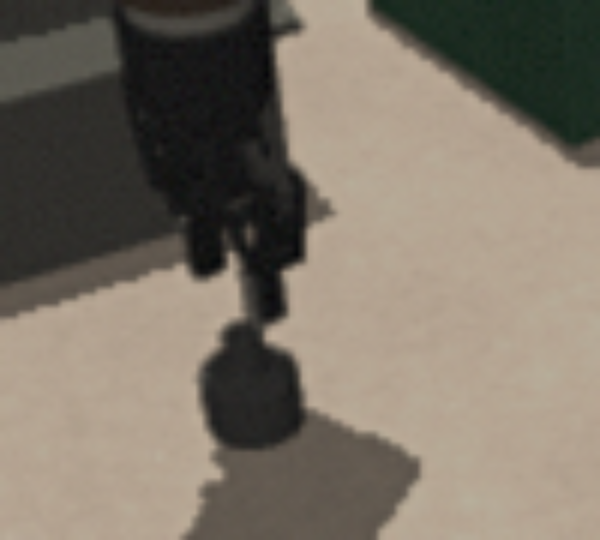

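The fingers bracket the knob. I'll descend and close.

```bash
python3 -m inch '[-1,-0.5,-15,0,0,0,60,-1,-0.5,-28,0,0,0,60,-1,-0.5,-35,0,0,0,60,-1,-0.5,-38,0,0,0,60,-1,-0.5,-38,0,0,0,60,-1,-0.5,-38,0,0,0,36,-1,-0.5,-38,0,0,0,36,-1,-0.5,-38,0,0,0,36]'; python3 -m inch '[0,0,0,0,0,0,0,0,0,0,0,0,0,0,0,0,0,0,0,0,0,0,0,0,0,0,0,0]';python3 -c "
from h import *
st([568.5,7,150,102.8])"
```

```text
clock: 23.3
eef_pos: [0.4289, 0.3598, 0.0614]
tool_rot: [-0.111, 0.994, 0.0, 0.001]
ft_force: [0.1, -0.2, -0.8]
grip_width: 0.0308
grasp_force: 0.0
clock: 23.63
eef_pos: [0.429, 0.3593, 0.0615]
tool_rot: [-0.111, 0.994, 0.0, 0.001]
ft_force: [0.4, -2.0, 6.0]
grip_width: 0.0221
grasp_force: 59.1
t 23.63 tcp [429.  359.3  61.5] jawyaw 102.8 tilt [0.001 0.   ] w 22.1 gf 59.1 F [ 0.4 -2.   6. ] j [ 0.7   0.51 -0.13  0.93 -0.    0.47]
shift [ 139.5 -352.3   88.5] turn 0.001
```

```bash
python3 -m inch '[0,0,15,0,0,0,0,0,0,35,0,0,0,0,0,0,60,0,0,0,0,0,0,85,0,0,0,0,0,0,100,0,0,0,0,7,-18,100,0,0,0,0,17,-42,100,0,0,0,0,27,-67,100,0,0,0,0]'; python3 -m inch '[10,-25,0,0,0,0,0,20,-50,0,0,0,0,0,30,-75,0,0,0,0,0,40,-100,0,0,0,0,0,50,-125,0,0,0,0,0,60,-150,0,0,0,0,0,70,-175,0,0,0,0,0,80,-200,0,0,0,0,0]'>/dev/null; python3 -m inch '[10,-25,0,0,0,0,0,20,-50,0,0,0,0,0,28,-70,0,0,0,0,0,32,-84,0,0,0,0,0,32.5,-85.3,0,0,0,0,0,32.5,-85.3,0,0,0,0,0,32.5,-85.3,0,0,0,0,0]'>/dev/null;python3 -c "
from h import *
st([568.5,7,129.5,102.8])
cv2.imwrite('pics/m.png',cv2.resize(bot.camera('side')[90:240,190:340],None,fx=4,fy=4))"
```

```text
clock: 24.3
eef_pos: [0.4545, 0.292, 0.1595]
tool_rot: [-0.112, 0.994, -0.0, -0.001]
ft_force: [0.7, -1.0, -6.5]
grip_width: 0.0225
grasp_force: 59.9
t 25.55 tcp [567.    7.8 159.7] jawyaw 102.8 tilt [-0.002  0.001] w 21.9 gf 60.1 F [-0.2  0.4 -6.5] j [ 0.01  0.43  0.02  1.17  0.   -0.21]
shift [  1.5  -0.8 -30.2] turn -0.0
```

View pics/m.png

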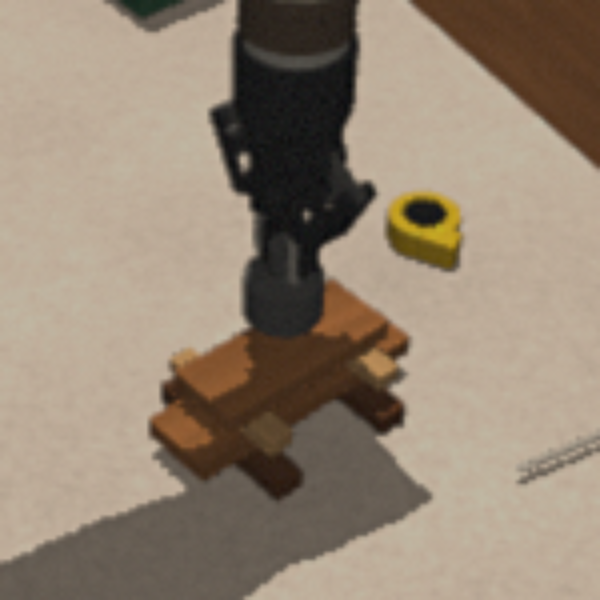

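The weight hangs upright, about 30 mm above the short board. I'll lower it gently.

```bash
python3 -m inch '[0.5,-0.5,-10,0,0,0,0,0.5,-0.5,-20,0,0,0,0,0.5,-0.5,-25,0,0,0,0,0.5,-0.5,-28,0,0,0,0,0.5,-0.5,-28,0,0,0,0,0.5,-0.5,-28,0,0,0,0,0.5,-0.5,-28,0,0,0,0]'; python3 -c "
from h import *
st([568.5,7,129.5,102.8])"
```

```text
clock: 26.18
eef_pos: [0.5687, 0.0067, 0.1329]
tool_rot: [-0.111, 0.994, -0.0, 0.0]
ft_force: [-0.1, -0.8, -4.9]
grip_width: 0.0226
grasp_force: 60.1
t 26.18 tcp [568.7   6.7 132.9] jawyaw 102.8 tilt [ 0.001 -0.   ] w 22.6 gf 60.1 F [-0.1 -0.8 -4.9] j [ 0.01  0.45 -0.01  1.1  -0.   -0.21]
shift [-0.2  0.3 -3.4] turn 0.0
```

```bash
python3 -m inch '[0,0,-1,0,0,0,0,0,0,-2,0,0,0,0,0,0,-2.5,0,0,0,0,0,0,-2.5,0,0,0,0,0,0,-2.5,0,0,0,0]'
```

```text
clock: 26.6
eef_pos: [0.5684, 0.0066, 0.1301]
tool_rot: [-0.111, 0.994, 0.0, 0.0]
ft_force: [-0.7, -0.3, -6.0]
grip_width: 0.022
grasp_force: 60.1
```

```bash
python3 -m inch '[0,0,-0.5,0,0,0,0,0,0,-1,0,0,0,0,0,0,-1,0,0,0,0,0,0,-1,0,0,0,0]'
```

```text
clock: 26.93
eef_pos: [0.5686, 0.0065, 0.1296]
tool_rot: [-0.111, 0.994, -0.0, 0.0]
ft_force: [-2.1, -0.1, -1.5]
grip_width: 0.0218
grasp_force: 60.4
```

Contact: the stack now carries most of the weight. Release, then lift away.

```bash
python3 -m inch '[0,0,-0.3,0,0,0,0,0,0,-0.3,0,0,0,60,0,0,-0.3,0,0,0,60,0,0,-0.3,0,0,0,60,0,0,-0.3,0,0,0,60,0,0,20,0,0,0,60,0,0,60,0,0,0,60]'; python3 -m inch '[-80,80,40,0,0,0,60,-140,140,40,0,0,0,60,-140,140,40,0,0,0,60,-140,140,40,0,0,0,60,-140,140,40,0,0,0,60,-140,140,40,0,0,0,60,-140,140,40,0,0,0,60,-140,140,40,0,0,0,60]'; python3 -c "
from h import *
a=bot.camera('side')[110:260,180:360];b=bot.camera('top')[60:230,160:330]
cv2.imwrite('pics/z.png',np.hstack([cv2.resize(a,(480,400)),cv2.resize(b,(310,400))[:,:310]]))
locate('weight',[568.5,7,0],68,mode=None,yaw=False);st()"
```

```text
clock: 27.52
eef_pos: [0.565, 0.0066, 0.1846]
tool_rot: [-0.111, 0.994, 0.001, -0.006]
ft_force: [0.4, -0.3, -0.8]
grip_width: 0.0513
grasp_force: 0.0
clock: 28.18
eef_pos: [0.4288, 0.1469, 0.2295]
tool_rot: [-0.112, 0.994, -0.0, 0.001]
ft_force: [0.3, -0.8, 0.4]
grip_width: 0.0512
grasp_force: 0.0
weight top [569.    6.4] 0 [0. 0.] {'top': 1.0}
weight side [568.    6.4] 0 [ 0. -0.] {'side': 1.0}
weight both [568.6   6.4] 0 [-0.    0.17  0.17 -0.08] {'top': 1.0, 'side': 1.0}
t 28.48 tcp [428.9 145.9 228.7] jawyaw 102.7 tilt [-0.001 -0.   ] w 51.2 gf 0.0 F [-0.4  0.9 -0.4] j [ 0.33  0.16 -0.16  1.25 -0.    0.11]
```

View pics/z.png

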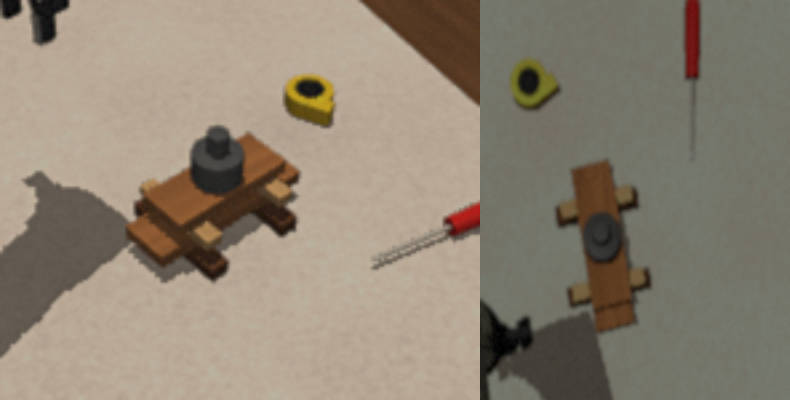

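The stack is complete and centred, with the weight upright in the middle, and the tape measure and screwdriver are undisturbed. Handing in.

```bash
python3 -c "
from workcell import bot
print(bot.job_done())"
```

```text
the job is handed in; nothing more can be done
None
```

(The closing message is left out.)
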